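Secure sprung tweezers in the jig and hold them at the gauge's gap

TASK

Secure the tweezers in the checking jig by turning the turnbutton squarely across their heel, while the blades are still free. Then squeeze the blades from both sides until the gap between the tips matches the distance between the two pin points of the gauge straight in front of them (the middle one of the three), never letting the tips close right up, and hold that gap steady: finish while still holding, with the heel still in its pocket. Leave the things lying round the jig where they are.

Things in the scene. Friction and masses are not known exactly. Their poses are not given: they have to be found in the camera images.
- jig: checking jig, fixed to the desk: dark steel base plate 176 x 92 x 10 mm with a heel pocket raised at one end (walls end 50 mm above the desk) and, 125 mm on, a T-shaped rest under the blades (bar 56 mm wide, top 40 mm above the desk). Origin at desk height, 75 mm ahead of the pocket's middle. x runs along the tweezers from heel to tips, y to the left of that, z up
- jig_seat (a point): centre of the jig's heel pocket, 47 mm above the desk: where the middle of the tweezers' heel belongs. Between the pocket and the rest the blades hang free, 30 mm above the base plate. (A solid office partition stands along the left edge of the desk, at y = 0.45 from x = 0.35 on: keep the arm clear of it)
- gauge_place (a point): middle place of the row of three gauges, straight in front of the tweezers' tips, 43 mm above the desk; axes as the jig. The gauge that stands here gives the gap
- gauge_narrow_block (a point): gauge with its two pin points 8 mm apart: dark upright steel block, 26 x 46 x 54 mm, fixed. Three, alike but for the pin distance, stand 60 mm apart in a row across the jig's far end, in an order that changes. This point: inside the block at pin height, 43 mm above the desk; axes as the jig's; its two bright conical pins reach out of the -x face to x = -22 mm
- gauge_middle_block (a point): gauge with its two pin points 14 mm apart: dark upright steel block, 26 x 46 x 54 mm, fixed. Three, alike but for the pin distance, stand 60 mm apart in a row across the jig's far end, in an order that changes. This point: inside the block at pin height, 43 mm above the desk; axes as the jig's; its two bright conical pins reach out of the -x face to x = -22 mm
- gauge_wide_block (a point): gauge with its two pin points 20 mm apart: dark upright steel block, 26 x 46 x 54 mm, fixed. Three, alike but for the pin distance, stand 60 mm apart in a row across the jig's far end, in an order that changes. This point: inside the block at pin height, 43 mm above the desk; axes as the jig's; its two bright conical pins reach out of the -x face to x = -22 mm
- turnbutton_fin (a point): grip of the turnbutton, on its pivot axis, 77.5 mm above the desk, 30 mm to the jig's +y side of the heel: upright steel fin 28 mm long, 11 mm thick, 61.5 to 87.5 mm above the desk, on a flat bar 12 mm wide (55.5 to 61.5 mm high) that reaches 46 mm from the pivot. This frame turns with the button: x along fin and bar (the bar reaches to -x), z up
- turnbutton (a joint): angle of the turnbutton in rad, counter-clockwise from above; 0: bar points away from the tips, along the jig's -x (heel free); 1.57: at its stop, bar lies across the heel (secured; over 1.3 counts). Light friction (0.04 N m) keeps it where it is left; starts between 0 and 0.3
- heel_mid (a point): middle of the heel of the steel sprung tweezers (heel 30 x 22 x 14 mm), which lies loose, with 1 mm play, in the jig's pocket; its top is 54 mm above the desk
- grip_left (a point): where to press the blade on the jig's +y side: on its outer face, on a finely ribbed area 40 mm long, half-way up the blade (46 mm above the desk). Blade 12 mm high here (40 to 52 mm above the desk), 3 mm thick. The two blades stand about 30 mm apart over their outer faces here when free
- grip_right (a point): the same on the blade on the jig's -y side
- tip_left (a point): end point of the +y blade, 42.5 mm above the desk; the tip gap is the distance between tip_left and tip_right, 40 mm when free
- tip_right (a point): end point of the -y blade
- blade_left (a joint): turn of the +y blade in rad: 0 free, grows as it is squeezed, 0.14 at most. It pivots 8 mm ahead of the heel's middle; from the pivot it is 82 mm to the grip point and 140 mm to the tip, so the tip gap shrinks 1.7 mm for each mm the fingers close. Spring 3.5 N m per rad on each blade: 3 to 5 N at the grip points holds the gaps wanted
- blade_right (a joint): the same for the -y blade
- pin_gauge: bystander: pin gauge, 12 x 82 x 10 mm, lying on the desk beside the jig; origin at its underside
- block: bystander: small steel gauge block, 11 x 34 x 9 mm, lying on the desk beside the jig; origin at its underside
- eyepiece: bystander: black eyepiece, 34 mm wide, 40 mm high, on the right of the desk; origin at its underside
- usb_stick: bystander: data stick, 18 x 56 x 9 mm, on the right of the desk; origin at its underside

How it is judged:
On the way, in this order (a step that is already met when the one before it is completed fails the run):
1. the turnbutton lies across the heel, the blades still free (value of joint turnbutton above 1.3 rad and value of joint each of blade_left, blade_right below 0.02 rad and distance between heel_mid and jig_seat below 0.005 m), for 0.2 s.
2. the fingers hold the blades at the gap of the gauge in front (((horizontal distance between gauge_narrow_block and gauge_place below 0.02 m and distance between tip_left and tip_right between 0.0055 and 0.0105 m) or (horizontal distance between gauge_middle_block and gauge_place below 0.02 m and distance between tip_left and tip_right between 0.0115 and 0.0165 m) or (horizontal distance between gauge_wide_block and gauge_place below 0.02 m and distance between tip_left and tip_right between 0.0175 and 0.0225 m)) and value of joint turnbutton above 1.3 rad and distance between heel_mid and jig_seat below 0.005 m and contact force between the fingers and blade_left above 0.5 N and contact force between the fingers and blade_right above 0.5 N and velocity of joint blade_left between -0.1 and 0.1 rad/s and velocity of joint blade_right between -0.1 and 0.1 rad/s), for 0.5 s.
At the end, for the whole second after the job is handed in: The turnbutton lies across the heel (over 1.3 rad), the heel is within 5 mm of its seat, the tip gap is within 2.5 mm of the pin distance (8, 14 or 20 mm) of the gauge in the middle place, the blades are still (under 0.1 rad/s), and the fingers press both blades with more than 0.5 N each (all of step 2); the arm keeps its last pose, push and grip.
It fails at once if the tips close right up (gap under 3 mm) (distance between tip_left and tip_right below 0.003 m).
It fails at once if a bystander is moved by more than 30 mm (distance of any of pin_gauge, block, eyepiece, usb_stick from where it was at the start of the episode above 0.03 m).
It also fails if it takes over 51 s, if anything falls off the work surface, if the arm or the gripper's body presses on something with over 40 N, if the wrist force passes 120 N, or if a joint passes its speed limit or range.

ROBOT

A 6-joint arm with a two-finger parallel gripper is mounted at the origin on a cart in front of the work surface, level with it; the furniture and walls round the work are solid. World frame = base frame: x ahead of the robot, y to its left, z up, the work surface at z = 0. Lengths are in m, angles in rad, forces in N, time in s.
With the tool pointing down it reaches from about 0.325 to 0.9 m from the base axis. Payload 6.1 kg.
Tool frame: the origin (TCP) lies midway between the tips of the shut fingers; the grasp point (between the pads) lies 19 mm behind it; x points along the fingers, y is the direction in which the jaws open and shut, and the axes are right-handed (so a half turn about x gives the same grasp; the last joint's range is limited). The gripper opens to 85 mm and grips with 20 to 120 N. Pads are 22 mm wide; open, the fingers measure 114 mm over their backs; the gripper's body (76 mm by 85 mm) begins 54 mm behind the grasp point. The pads swing forward as they close: fully open they stand 13 mm farther back than shut.
Start: joints at [-0.126, 0.22, 1.526, -0, 1.395, -0.126], TCP at [0.625, -0, 0.231] pointing down, gripper open.
Joint ranges: [-2.98, 2.98], [-0.91, 2.08], [0.09, 2.57], [-1.24, 4.39], [0.2, 2.65], [-2.68, 2.68]. Speed limits (rad/s): [2.57, 2.57, 3.01, 3.14, 3.14, 3.14].

INTERFACE

Orientations are given as [roll, pitch, yaw] about the fixed x, y, z axes, in that order (R = Rz(yaw) Ry(pitch) Rx(roll)).
In Python, from plant import movep, move_l, set_joints, gripper_to, hold, inverse_kinematics, observe, get_image, get_calibration, Unreachable, job_done gives the robot as it stands. Calls block until the motion is done:
- movep(position, orientation): joint-space move of the TCP to a pose.
- move_l(position, feed=0.15, rotation=None, max_force=None): straight line of the TCP; rotation=None keeps the orientation; feed is the mean speed in m/s. With max_force (N) it stops when the force on the tool has changed by that much, and returns True; else False.
- set_joints(angles): joint-space move.
- gripper_to(opening, f_grip=None): finger opening in m; f_grip is the grip in N (None keeps the last); returns when the fingers have stopped.
- hold(seconds).
- inverse_kinematics(position, orientation): joint angles nearest the present ones, or None.
- observe(): the state.
- get_image(name): name is "scene" or "side" or "wrist"; returns (picture, depth): 384x512x3 uint8, red, green, blue; 384x512 float32, m along the optical axis (not along the pixel's ray), 0 where there is no reading.
- get_calibration(name): a dict with "intrinsics" (3x3 intrinsics, pixels), "world_from_camera" (4x4, takes a point from camera to world coordinates). Camera axes: x right, y down, z forward; pixel columns grow to the right and rows downward; lengths in m; the calibration is good to about 2 mm. The wrist camera is an equidistant fisheye: a pixel r from the principal point sees the ray r / f radians off the axis. A picture is of the moment at which its call begins: read the wrist's pose just before it. get_calibration takes no time and is no camera call; for the wrist camera it gives the pose at the moment of the call.
A pose or a line that the arm cannot do raises Unreachable and nothing moves.
- job_done(): hands the job in, once; it reports no verdict.
The state is a dict: "time_s": time; "q": joint angles; "joint_velocities": joint speeds; "joint_torque": joint torques, N m; "eef_pos": TCP position; "tcp_rot": TCP orientation; "ft_force": force on the tool from outside, world axes, zero at the start; "torque": the same for the moment, N m; "opening": finger opening in m.
Only numpy, scipy, OpenCV 4.12 (cv2) and the standard library are available. Lean on these libraries where they do the work, as an engineer would, in place of code of your own. Each camera call takes 0.05 s, during which the arm holds its last target. There are 200 camera calls.

## Working session

There is one attempt and no reset: what is moved stays moved. The work goes in short steps, each a Python script; the robot and the scene stay as the last script left them, time stands still between calls to the robot, and variables do not carry over. Pictures are saved under pics/ and viewed, about 8 in all and at most 12, crops included, and the job is handed in when it is done.

```bash
mkdir -p pics; ls; python3 - <<'E'
from plant import *
import cv2,numpy as np
for n in ["scene","side","wrist"]:
    im,d=get_image(n); c=get_calibration(n)
    np.savez(f"pics/{n}0.npz",im=im,d=d,K=c["intrinsics"],T=c["world_from_camera"])
    print(n,np.round(c["intrinsics"],1).tolist(),np.round(c["world_from_camera"],3).tolist())
    cv2.imwrite(f"pics/{n}0.png",im[:,:,::-1])
a=cv2.imread("pics/scene0.png");b=cv2.imread("pics/side0.png")
print(observe())
E
```

```text
pics
scene [[459.4, 0.0, 252.6], [0.0, 459.4, 194.9], [0.0, 0.0, 1.0]] [[0.854, -0.287, 0.434, 0.041], [-0.52, -0.493, 0.697, -0.86], [0.014, -0.821, -0.571, 0.705], [0.0, 0.0, 0.0, 1.0]]
side [[379.2, 0.0, 254.1], [0.0, 379.2, 189.9], [0.0, 0.0, 1.0]] [[-0.821, -0.247, 0.514, 0.051], [-0.571, 0.336, -0.749, 0.561], [0.013, -0.909, -0.417, 0.426], [0.0, 0.0, 0.0, 1.0]]
wrist [[297.3, 0.0, 257.5], [0.0, 297.3, 190.2], [0.0, 0.0, 1.0]] [[1.0, 0.0, -0.002, 0.625], [-0.0, -0.965, -0.264, 0.067], [-0.002, 0.264, -0.965, 0.373], [0.0, 0.0, 0.0, 1.0]]
{'time_s': 0.15, 'q': array([-1.26105992e-01,  2.21044059e-01,  1.52732074e+00,  1.37823407e-05,
        1.39465776e+00, -1.26077878e-01]), 'joint_velocities': array([-0.00048883,  0.00046817, -0.00364864,  0.00112538,  0.00190514,
        0.00050115]), 'joint_torque': array([ 5.24838761e-04, -4.97483325e+01, -3.89904678e+01, -1.73041117e-04,
        7.14129725e-03, -8.50862284e-05]), 'eef_pos': array([6.24563580e-01, 5.23231440e-05, 2.30465686e-01]), 'tcp_rot': array([-1.706361  ,  1.56936636,  3.00599744]), 'ft_force': array([ 0.46011177, -0.57120746, -0.24438576]), 'torque': array([-0.05028334,  0.03013997,  0.01104415]), 'opening': 0.08536972747023433}
```

View pics/scene0.png

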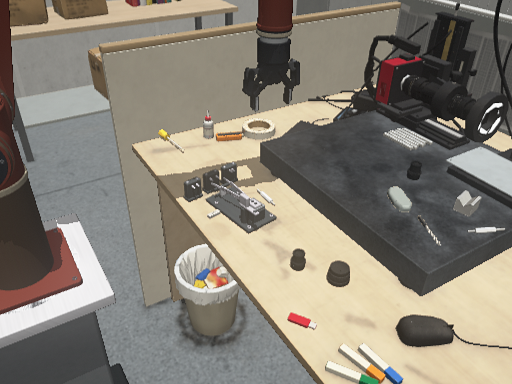

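View pics/wrist0.png

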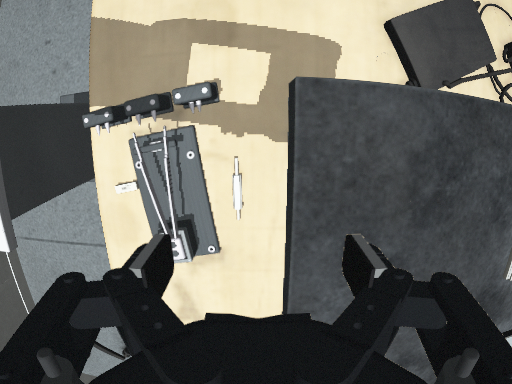

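```bash
cat > h.py <<'E'
from plant import *
import cv2,numpy as np,warnings
from scipy.spatial.transform import Rotation as Ro
warnings.filterwarnings("ignore")
def ray(K,T,uv,fish):
    uv=np.atleast_2d(np.array(uv,float)); x=(uv[:,0]-K[0,2])/K[0,0]; y=(uv[:,1]-K[1,2])/K[1,1]
    if fish:
        r=np.hypot(x,y)+1e-12; d=np.c_[x/r*np.sin(r),y/r*np.sin(r),np.cos(r)]
    else: d=np.c_[x,y,np.ones(len(x))]
    return T[:3,3],d@T[:3,:3].T
def onplane(K,T,uv,z,fish=True):
    o,d=ray(K,T,uv,fish); return o+d*((z-o[2])/d[:,2])[:,None]
def tri(views):  # list of (K,T,uv,fish)
    A=np.zeros((3,3));b=np.zeros(3);L=[]
    for v in views:
        o,d=ray(*v[:2],v[2],v[3]); d=d[0]/np.linalg.norm(d[0]);P=np.eye(3)-np.outer(d,d);A+=P;b+=P@o;L.append((o,P))
    p=np.linalg.solve(A,b); return p,[np.linalg.norm(P@(p-o)) for o,P in L]
def down(yaw):  # jaws (tool y) along world direction (cos yaw, sin yaw)
    y=np.array([np.cos(yaw),np.sin(yaw),0]);x=np.array([0,0,-1.]);
    return Ro.from_matrix(np.c_[x,y,np.cross(x,y)]).as_euler('xyz')
def yawnow(): 
    y=Ro.from_euler('xyz',observe()['tcp_rot']).as_matrix()[:,1]; return np.arctan2(y[1],y[0])
def snap(name,tag):
    c=get_calibration(name); im,d=get_image(name)
    np.savez(f"pics/{tag}.npz",im=im,d=d,K=c["intrinsics"],T=c["world_from_camera"]); cv2.imwrite(f"pics/{tag}.png",im[:,:,::-1]); return im,d,c
def load(tag):
    z=np.load(f"pics/{tag}.npz"); return z["im"],z["d"],z["K"],z["T"]
E
python3 - <<'E'
from h import *
im,d,K,T=load("wrist0")
print("yaw",yawnow())
for uv in [(180,248),(150,130),(190,155),(211,249),(139,165),(125,187),(238,188),(100,118),(148,103),(195,93)]: print(uv,np.round(onplane(K,T,uv,0.02 if uv[0]!=180 else .055)[0],4),np.round(d[uv[1],uv[0]],3))
E
```

```text
yaw -3.0402344088036785e-05
(180, 248) [ 0.5302 -0.0924  0.055 ] 0.35
(150, 130) [0.4918 0.0478 0.02  ] 0.365
(190, 155) [0.5422 0.0153 0.02  ] 0.362
(211, 249) [ 0.5625 -0.1102  0.02  ] 0.394
(139, 165) [0.4736 0.0041 0.02  ] 0.365
(125, 187) [ 0.4501 -0.0248  0.02  ] 0.376
(238, 188) [ 0.6004 -0.0263  0.02  ] 0.376
(100, 118) [0.4204 0.0677 0.02  ] 0.307
(148, 103) [0.4903 0.0815 0.02  ] 0.305
(195, 93) [0.5503 0.0902 0.02  ] 0.0
```

```bash
python3 - <<'E'
from h import *
movep([0.54,-0.06,0.15],down(0)); hold(.2); a,_,_=snap("wrist","A")
movep([0.46,-0.06,0.15],down(0)); hold(.2); b,_,_=snap("wrist","B")
print(observe()['time_s'])
cv2.imwrite("pics/AB.png",np.hstack([cv2.resize(x[0:290,90:400],None,fx=1.29,fy=1.6)[:,:,::-1] for x in (a,b)]))
cv2.imwrite("pics/Ab.png",cv2.resize(a[0:290,80:400],None,fx=2.5,fy=2.05,interpolation=cv2.INTER_CUBIC)[:,:,::-1])
cv2.imwrite("pics/Bb.png",cv2.resize(b[0:290,130:450],None,fx=2.5,fy=2.05,interpolation=cv2.INTER_CUBIC)[:,:,::-1])
E
```

```text
1.6583
```

View pics/Ab.png

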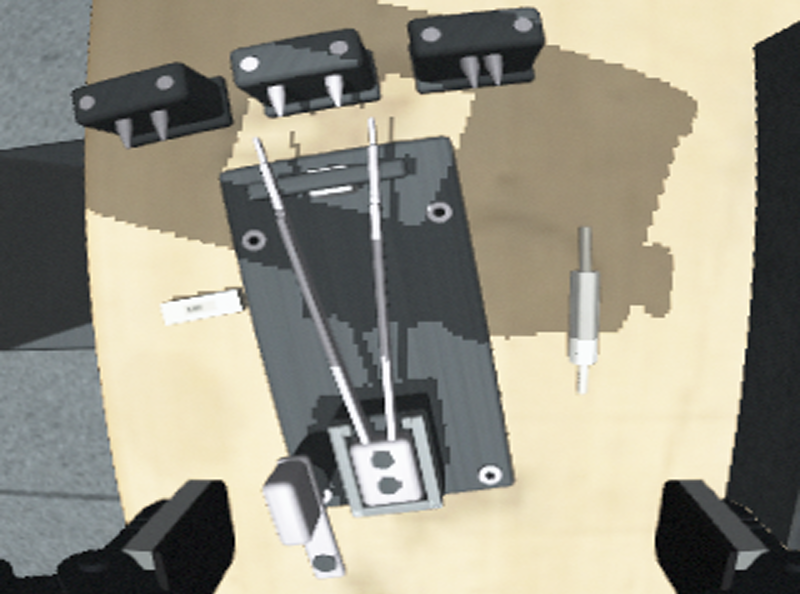

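View pics/Bb.png

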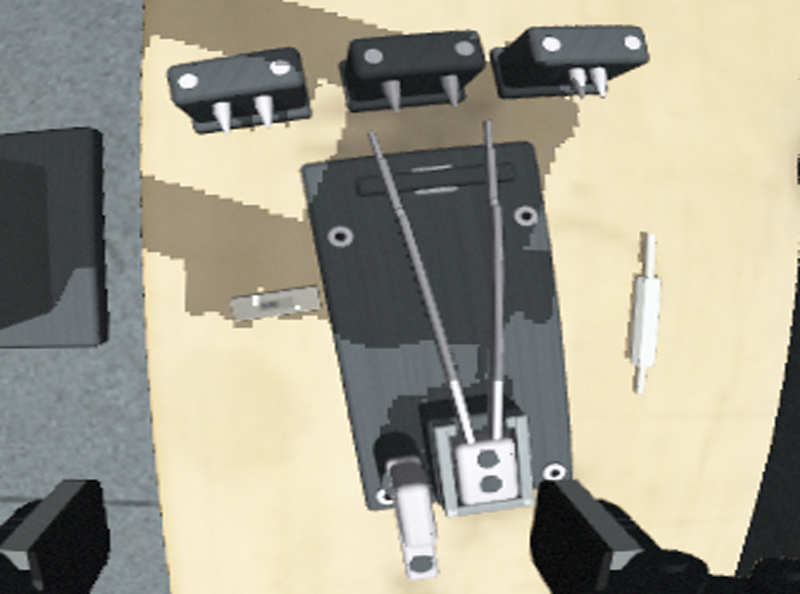

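```bash
python3 - <<'E'
from h import *
_,_,K,TA=load("A");_,_,_,TB=load("B")
fa=lambda p:(80+p[0]/2.5-.3,p[1]/2.05-.25); fb=lambda p:(130+p[0]/2.5-.3,p[1]/2.05-.25)
P={"tipL":((258,140),(372,133)),"tipR":((372,119),(487,122)),"dot1":((382,460),(488,458)),"dot2":((389,485),(490,485)),
"pinL":((282,114),(397,108)),"pinR":((340,105),(457,104)),"bardot":((324,563),(421,564)),
"scUL":((254,240),(340,236)),"scUR":((440,212),(526,216)),"scLR":((490,475),(554,472)),"scLL":((326,496),(386,496)),
"gapinA":((126,144),(226,131)),"gapinB":((163,137),(266,123)),"gcpinA":((475,85),(581,94)),"gcpinB":((497,84),(602,93))}
R={}
for k,(a,b) in P.items():
    p,r=tri([(K,TA,fa(a),1),(K,TB,fb(b),1)]);R[k]=p;print(k,np.round(p*1000,1),np.round(np.array(r)*1000,1))
g=lambda a,b:round(np.linalg.norm(R[a]-R[b])*1000,1)
print(g("tipL","tipR"),"pins",g("pinL","pinR"),g("gapinA","gapinB"),g("gcpinA","gcpinB"))
for n,p,q in (("tips",R["tipL"],R["tipR"]),("scr",R["scUL"],R["scUR"])):
    print(n)
heel=(R["dot1"]+R["dot2"])/2; tm=(R["tipL"]+R["tipR"])/2
sm=(R["scUL"]+R["scUR"])/2;sl=(R["scLL"]+R["scLR"])/2
for n,v in (("heel-tip",tm-heel),("screws",sm-sl),("dots",R["dot1"]-R["dot2"])): print(n,np.degrees(np.arctan2(v[1],v[0])),np.linalg.norm(v[:2]))
th=np.arctan2(*(tm-heel)[1::-1]); ex=np.array([np.cos(th),np.sin(th)]);ey=np.array([-ex[1],ex[0]])
for k in R: v=(R[k]-heel)[:2]*1000; print(k,np.round([v@ex,v@ey],1))
piv=heel[:2]+.03*ey; v=R["bardot"][:2]-piv; w=-v
print("piv",piv,"btn angle",np.degrees(np.arctan2(w[1],w[0])-th),np.linalg.norm(v))
E
```

```text
tipL [478.9  46.3  41.9] [0.3 0.3]
tipR [518.   53.1  41.7] [0.1 0.1]
dot1 [520.7 -88.4  54.3] [0.2 0.2]
dot2 [ 522.7 -101.1   53.1] [0.3 0.3]
pinL [487.3  57.   41.9] [0.4 0.4]
pinR [507.4  59.5  43.3] [0.3 0.3]
bardot [ 498.4 -135.8   61.6] [0. 0.]
scUL [469.2   3.2  11.3] [0. 0.]
scUR [540.7  14.6  11.2] [0. 0.]
scLR [ 561.3 -113.9   11.3] [0.1 0.1]
scLL [ 4.905e+02 -1.314e+02 -3.000e-01] [0.2 0.2]
gapinA [430.6  47.9  44. ] [0.5 0.5]
gapinB [443.7  50.7  40.8] [0.3 0.3]
gcpinA [552.5  68.2  40.8] [0.4 0.4]
gcpinB [559.8  68.7  42.7] [0.8 0.8]
39.7 pins 20.3 13.7 7.5
tips
scr
heel-tip 99.1227022177397 0.14623818670284028
screws 99.0422823146715 0.1332234984518709
dots 99.07180366607079 0.012879758440738102
tipL [146.   19.8]
tipR [146.5 -19.8]
dot1 [ 6.4 -0. ]
dot2 [-6.4  0. ]
pinL [155.3   9.9]
pinR [154.5 -10.4]
bardot [-36.8  29.5]
scUL [105.   36.3]
scUR [105.  -36.1]
scLR [-25.2 -36.1]
scLL [-31.3  36.6]
gapinA [155.2  67.3]
gapinB [155.9  54. ]
gcpinA [156.  -56.3]
gcpinB [155.4 -63.5]
piv [ 0.49205653 -0.09947676] btn angle 0.7546259037531339 0.036839998020871616
```

```bash
python3 - <<'E'
from h import *
th=np.radians(99.1); y0=th-np.pi/2; piv=[0.4921,-0.0995]
movep([*piv,0.16],down(y0)); gripper_to(0.045,20)
f=move_l([*piv,0.068],feed=.08,max_force=8); s=observe(); print(f,s['eef_pos'],s['opening'],s['q'][5],yawnow())
gripper_to(0.0,20); s=observe(); print(s['opening'],s['ft_force'])
q=inverse_kinematics([*piv,0.068],down(y0+np.radians(87))); print(np.round(q,3),np.round(s['q'],3))
E
```

```text
False [ 0.49264964 -0.09968174  0.06862481] 0.04519086296329732 -0.5155484092311993 0.15886752264974383
0.010668862244829217 [-3.63487778  0.84250899  5.70379452]
[-0.357  0.114  1.978  0.     1.05  -2.034] [-3.570e-01  1.130e-01  1.977e+00 -1.000e-03  1.051e+00 -5.160e-01]
```

```bash
python3 - <<'E'
from h import *
th=np.radians(99.1); y0=th-np.pi/2; piv=[0.4921,-0.0995]
q0=observe()['q']
for a in (30,60,87):
    q=q0.copy(); q[5]-=np.radians(a); set_joints(q); s=observe(); print(a,np.degrees(yawnow()),s['ft_force'],s['torque'],s['opening'])
gripper_to(0.045); move_l([*piv,0.16],feed=.12); 
movep([0.50,-0.06,0.15],down(0)); hold(.2); a,_,_=snap("wrist","C"); print(observe()['time_s'])
cv2.imwrite("pics/Cb.png",cv2.resize(a[0:290,100:420],None,fx=2.5,fy=2.05,interpolation=cv2.INTER_CUBIC)[:,:,::-1])
E
```

```text
30 38.95632846835182 [-2.92837874 -0.2678831   1.48635014] [-0.0718142   0.35258524  0.04064312] 0.010523222610534342
60 68.89636514456431 [-4.18287994 -1.82245131  2.36504836] [-0.23532165  0.70916079  0.06143356] 0.010469006275498082
87 95.96855865800782 [-4.48544473 -3.04611571  2.9408053 ] [-0.40772349  0.76626106  0.00286163] 0.010328145790815266
8.95
```

View pics/Cb.png

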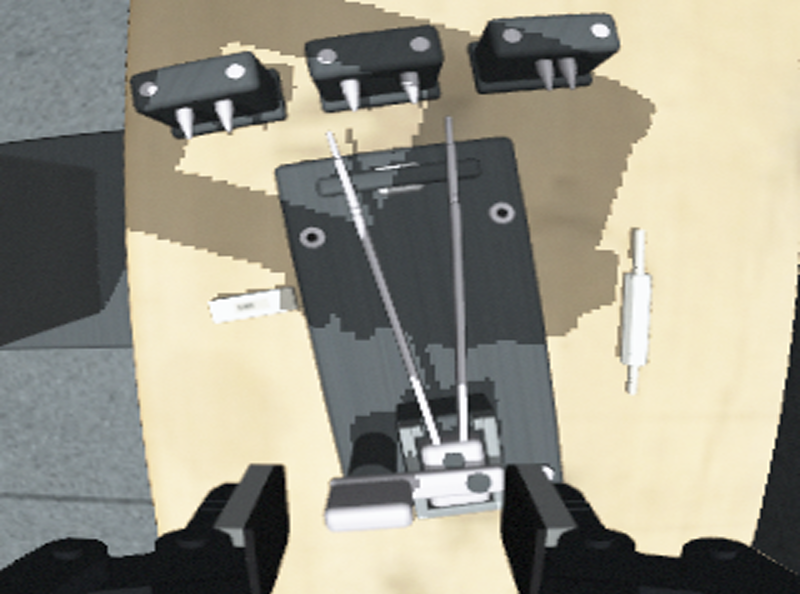

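```bash
python3 - <<'E'
from h import *
th=np.radians(99.1); y0=th-np.pi/2; ex=np.array([np.cos(th),np.sin(th)])
g=np.array([0.5217,-0.0948])+.090*ex; print(g)
movep([*g,0.13],down(y0)); gripper_to(0.05,20); e=observe()['eef_pos'][:2]-g; print("err",e)
f=move_l([*(g-e),0.028],feed=.08,max_force=8); s=observe(); print(f,s['eef_pos'],s['opening'],np.degrees(yawnow()),s['ft_force'])
for o in (0.034,0.028,0.024,0.021):
    gripper_to(o); hold(.2); s=observe(); print(o,s['opening'],s['ft_force'])
a,_,_=snap("wrist","D"); print(observe()['time_s'])
cv2.imwrite("pics/Db.png",cv2.resize(a[0:240,130:390],None,fx=3,fy=2.5,interpolation=cv2.INTER_CUBIC)[:,:,::-1])
E
```

```text
[ 0.50746577 -0.00593276]
err [ 0.0004389  -0.00077691]
False [ 0.50762385 -0.00523489  0.02861872] 0.04989921162638805 9.10231660306352 [-0.48706196 -0.41690108  0.02400092]
0.034 0.03378842711015571 [-0.25185028  0.15063988 -1.02527872]
0.028 0.027987427032174765 [0.30789472 1.07723004 1.57488398]
0.024 0.02371504681912135 [-0.02469931  1.76862     3.44429681]
0.021 0.021313203138146313 [-0.96718652  1.53598141  4.95495582]
12.7583
```

View pics/Db.png

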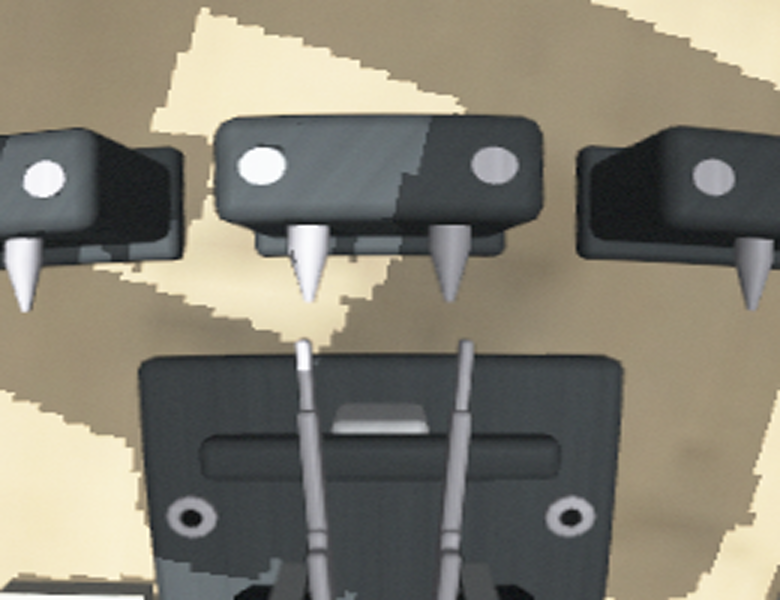

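```bash
python3 - <<'E'
from h import *
_,_,K,T=load("D")
for o in (0.0195,):
    gripper_to(o); hold(.4); s=observe(); print(o,s['opening'],s['ft_force'],s['time_s'])
a,_,_=snap("wrist","E")
f=lambda p:(130+p[0]/3-.3,p[1]/2.5-.3)
P=onplane(K,T,[f(p) for p in [(303,341),(466,341),(309,301),(450,301)]],.0427)
print("D tips",np.linalg.norm(P[0]-P[1]),"pins",np.linalg.norm(P[2]-P[3]))
cv2.imwrite("pics/Eb.png",cv2.resize(a[70:200,190:320],None,fx=6,fy=4.6,interpolation=cv2.INTER_CUBIC)[:,:,::-1])
E
```

```text
0.0195 0.019619285637246645 [-0.50933834  2.06774187  6.19351391] 13.375
D tips 0.023359637281947114 pins 0.020054496924240234
```

View pics/Eb.png

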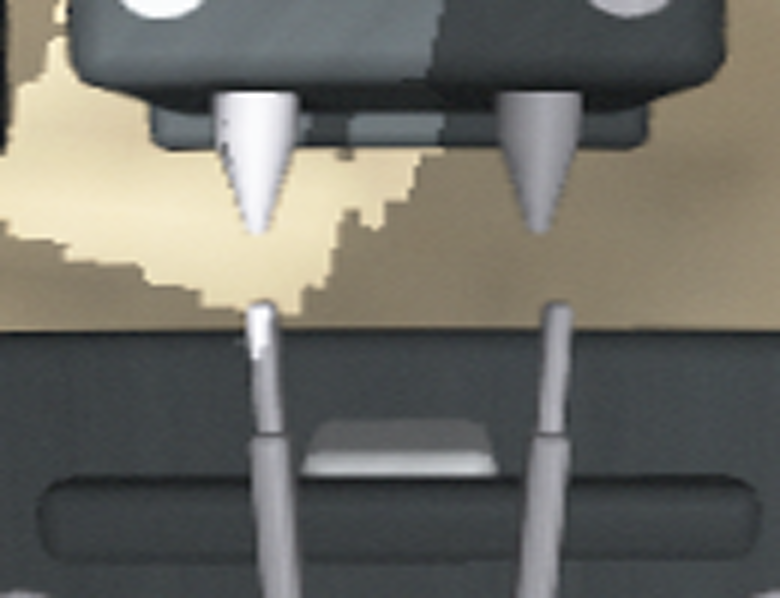

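```bash
python3 - <<'E'
from h import *
gripper_to(0.0188); hold(.8); s=observe(); print(s['opening'],s['ft_force'],s['time_s'])
a,_,_=snap("wrist","F"); b,_,_=snap("side","S"); c,_,_=snap("scene","S2")
hold(.3);print(observe()['opening'])
e=cv2.resize(a[70:200,190:320],(400,400),interpolation=cv2.INTER_CUBIC)
_,_,K,T=load("S2"); p=np.linalg.inv(T)@np.array([.5217,-.0948,.054,1]); uv=(K@p[:3])/p[2]; print(uv)
u,v=int(uv[0]),int(uv[1]); f=cv2.resize(c[v-45:v+25,u-50:u+20],(400,400),interpolation=cv2.INTER_CUBIC)
cv2.imwrite("pics/Fb.png",np.hstack([e,f])[:,:,::-1])
E
```

```text
0.018927756989254894 [0.13452121 1.01283288 6.1805513 ] 14.4417
0.018745375662558798
[254.05719536 202.50371484   1.        ]
```

View pics/Fb.png

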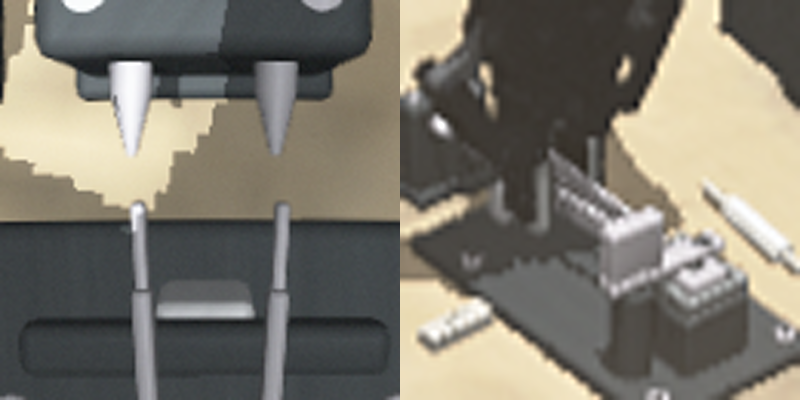

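```bash
python3 - <<'E'
from plant import *
hold(.5); s=observe(); print(s['opening'],s['ft_force']); job_done()
E
```

```text
0.019085844279012148 [0.17567297 1.76821523 6.43695354]
the job is handed in; nothing more can be done
```

I turned the turnbutton 87° across the tweezers' heel while the blades were free. I then squeezed the blades to the middle gauge's distance and handed the job in while still holding. `job_done()` reports no verdict, so I don't know if it was judged a success.

- **Gauge:** the middle gauge is the wide one. Its pin distance measured 20.3 mm from two wrist views, against 13.7 mm and 7.5 mm for the other two.
- **Turnbutton:** the wrist picture taken after the turn showed the bar lying across the heel.
- **Tip gap:** about 20 mm in the last wrist picture (143.5 px between the tips, 144 px between the pins), at a commanded finger opening of 18.8 mm. The opening reading wavered between 18.7 and 19.1 mm, roughly 0.5 mm at the tips, and the allowance is 2.5 mm.
- **Heel:** the last scene picture showed it in its pocket under the bar. I judged this by eye and did not measure it again after squeezing.
- **Forces:** the wrist showed a steady upward push of about 6 N while squeezing. I could not read the force on each blade; I take both to be pressed because both had visibly moved in.
- **Loose things:** the pin gauge and the block looked to be where they started. I did not re-check the eyepiece or the data stick; the arm never went near them.

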